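# Make up two analysis kits at the digestion bench

### The job

Make up the two analysis kits from the stock in the middle of the bench. In the three-cell carrier, stand the tall bottle in the cell next to the handle, the crucible in the middle cell and the steel beaker in the far cell; in the two-cell carrier, stand the squat bottle in the cell next to the handle and the cuvette box in the other. Everything stands upright on the floor of its cell; knock nothing over, and leave the flask, the timer and the roll of tape where they are.

Things in the scene. Friction and masses are not known exactly. Their poses are not given: they have to be found in the camera images.
- carrier3: Three-cell kit carrier: white plastic tray 246 x 86 x 16 mm high, fixed, with a steel-wire handle loop sticking out 30 mm from one short end. Origin under its centre at bench level; x runs along the row of cells away from the handle, z up. Floor 5 mm thick, walls 5, dividers 4. Cells 76 x 76 mm inside, centres at x = -80 mm (next to the handle), 0 and +80 mm (far end), y = 0.
- carrier2: Two-cell kit carrier: white plastic tray 166 x 86 x 16 mm high, fixed, with a steel-wire handle loop sticking out 30 mm from one short end. Origin under its centre at bench level; x runs along the row of cells away from the handle, z up. Floor 5 mm thick, walls 5, divider 4. Cells 76 x 76 mm inside, centres at x = -40 mm (next to the handle) and +40 mm (far end), y = 0.
- tall_bottle: Tall slim reagent bottle of amber glass with a glass stopper, about 160 g: 46 mm diameter, straight sides up to 72 mm, then a shoulder, narrow neck and stopper; 100 mm high in all. The stopper does not come off. Origin at the centre of its underside, z up; it stands upright on the bench at the start.
- squat_bottle: Squat wide reagent bottle of amber glass with a glass stopper, about 200 g: 58 mm diameter, straight sides up to 52 mm, then a shoulder, wide neck and a stopper 38 mm across; 78 mm high in all. The stopper does not come off. Origin at the centre of its underside, z up; it stands upright on the bench at the start.
- crucible: White porcelain crucible with its lid on (one piece), about 90 g: foot 32 mm, widening to 44 mm diameter at 22 mm height, straight from there to 47 mm, a lid 48 mm across at 47 to 53 mm, and a small 12 mm knob on it; 60 mm high in all. Origin at the centre of its underside, z up; it stands upright on the bench at the start.
- beaker: Open stainless-steel beaker, about 130 g, empty: straight cylinder 56 mm outer diameter, 66 mm high, wall 3 mm. Origin at the centre of its underside, z up; it stands upright on the bench at the start.
- cuvette_box: Plastic cuvette box, grey with a white lid (shut, one piece), about 100 g: 36 mm along its x, 56 mm along its y, 59 mm high, straight sides. Origin at the centre of its underside, z up; it stands upright on the bench at the start.
- flask: Bystander, leave where it is: conical clear-glass flask with a black rubber bung, 66 mm diameter at the foot, 97 mm high, loose. Origin at the centre of its underside.
- timer: Bystander, leave where it is: flat white timer, 60 x 60 x 22 mm with a small screen, loose. Origin at the centre of its underside.
- tape_roll: Bystander, leave where it is: roll of paper tape lying flat, 62 mm diameter, hole 40 mm, 19 mm high, loose. Origin at the centre of its underside.

How it is judged (in metres and radians):
At the end, for the whole second after the job is handed in: Each of the five things stands in its cell as the goal says: within 22 mm of the cell's centre along and across the carrier, underside at most 10 mm above the carrier's underside (on the 5 mm floor), upright within 0.1 rad, released and at rest (x of tall_bottle in the frame of carrier3 between -0.102 and -0.058 m and y of tall_bottle in the frame of carrier3 between -0.022 and 0.022 m and z of tall_bottle in the frame of carrier3 between 0 and 0.01 m and angle between each of tall_bottle, crucible, beaker, squat_bottle, cuvette_box's own z axis and vertical below 0.1 rad and linear speed of each of tall_bottle, crucible, beaker, squat_bottle, cuvette_box below 0.02 m/s and angular speed of each of tall_bottle, crucible, beaker, squat_bottle, cuvette_box below 0.3 rad/s and x of crucible in the frame of carrier3 between -0.022 and 0.022 m and y of crucible in the frame of carrier3 between -0.022 and 0.022 m and z of crucible in the frame of carrier3 between 0 and 0.01 m and x of beaker in the frame of carrier3 between 0.058 and 0.102 m and y of beaker in the frame of carrier3 between -0.022 and 0.022 m and z of beaker in the frame of carrier3 between 0 and 0.01 m and x of squat_bottle in the frame of carrier2 between -0.062 and -0.018 m and y of squat_bottle in the frame of carrier2 between -0.022 and 0.022 m and z of squat_bottle in the frame of carrier2 between 0 and 0.01 m and x of cuvette_box in the frame of carrier2 between 0.018 and 0.062 m and y of cuvette_box in the frame of carrier2 between -0.022 and 0.022 m and z of cuvette_box in the frame of carrier2 between 0 and 0.01 m); the robot touches nothing.
It fails at once if the conical flask is shifted by more than 25 mm or tipped over (distance of flask from where it was at the start of the episode above 0.025 m or angle between flask's own z axis and vertical above 0.6 rad).
It fails at once if the timer is shifted by more than 25 mm or tipped over (distance of timer from where it was at the start of the episode above 0.025 m or angle between timer's own z axis and vertical above 0.6 rad).
It fails at once if the roll of tape is shifted by more than 25 mm or tipped over (distance of tape_roll from where it was at the start of the episode above 0.025 m or angle between tape_roll's own z axis and vertical above 0.6 rad).
It fails at once if one of the five stock things is knocked over (angle between any of tall_bottle, crucible, beaker, squat_bottle, cuvette_box's own z axis and vertical above 1 rad).
It also fails if it takes over 136 s, if anything falls off the work surface, if the arm or the gripper's body presses on something with over 40 N, if the wrist force passes 120 N, or if a joint passes its speed limit or range.

### The arm

A 6-joint arm with a two-finger parallel gripper is mounted at the origin on the work surface. World frame = base frame: x ahead of the robot, y to its left, z up, the work surface at z = 0. Lengths are in m, angles in degrees, forces in N, time in s.
With the tool pointing down it reaches from about 0.4 to 0.825 m from the base axis. Payload 7 kg.
Tool frame: the origin (TCP) lies midway between the tips of the shut fingers; the grasp point (between the pads) lies 19 mm behind it; z points along the fingers, y is the direction in which the jaws open and shut (so a half turn about z gives the same grasp; the last joint's range is limited). The gripper opens to 88 mm and grips with 3 to 60 N. Pads are 19 mm wide; open, the fingers measure 130 mm over their backs; the gripper's body (78 mm by 193 mm) begins 47 mm behind the grasp point.
Start: joints at [90.247, 20.546, 0.682, 0, -70.136, -16.507], TCP at [0.189, 0.648, 0.227] pointing down, gripper open.
Joint ranges: [-176.03, 176.03], [-82.01, 121.73], [-58.28, 71.71], [-173.87, 95.51], [-174.79, -0.11], [-173.66, 173.66]. Speed limits (degrees/s): [136.94, 136.94, 172.46, 180, 180, 180].

### API

Orientations are given as [roll, pitch, yaw] about the fixed x, y, z axes, in that order (R = Rz(yaw) Ry(pitch) Rx(roll)).
In Python, from plant import ctrl, snapshot gives the robot as it stands.
- The arm moves only by the shell command python3 -m pendant 'ROWS'. ROWS is JSON, a list of rows, each a list of 7 numbers: the shift along the tool's x, y, z in m, then the turn, a rotation vector about the tool's x, y, z in rad, then the opening, from -1 (shut) to 1 (fully open), so that 0 is half open. In form: [[x, y, z, ax, ay, az, jaw], ...]. A call has 1 to 12 rows; each row is the pose to reach, as a shift and turn from the pose commanded when the call began, along the tool's axes at that moment; what a row does not reach only later rows make up. A row lasts 1/8 s, in which the tool goes at most 62.5 mm and 10.7 degrees, less where a joint would pass 70% of its speed; a pose out of reach is approached as far as the arm can. A call with a gripper value outside its range is refused whole. The fingers move at their own pace and stop on an object; the grip force is fixed at half the most. Time passes only in rows, so rows that repeat a pose let the fingers close. It gives the time, the measured TCP pose, the force and the opening at its end, in the units of the state.
- ctrl.get_obs(): the state, without advancing time (a new reading comes with each control period).
- snapshot(name): name is "scene" or "top"; returns a dict with "image" (420x560x3 uint8, blue, green, red), "mtx" (3x3 intrinsics, pixels), "k1" (the pictures are not rectified: a ray, as slopes to the right and down, at radius r is drawn at 1 + k1 r^2 times it, then the intrinsics apply), "eye" and "attitude" of the camera in the world. Camera axes: x right, y up, looking along -z (the intrinsics and any distortion apply to the point x, -y, -z); pixel columns grow to the right and rows downward; lengths in m; the calibration is good to about 2 mm. A picture is of the moment at which its call begins. There is no depth.
- ctrl.close_job(): hands the job in, once; it reports no verdict.
The state is a dict: "clock": time; "joint_pos": joint angles; "qvel": joint speeds; "tau": joint torques, N m; "tool_pos": TCP position; "orientation": TCP orientation; "force": force on the tool from outside, world axes, zero at the start; "moment": the same for the moment, N m; "opening": finger opening in m.
Only numpy, scipy, OpenCV 4.12 (cv2) and the standard library are available. Lean on these libraries where they do the work, as an engineer would, in place of code of your own. Each camera call takes 0.05 s, during which the arm holds its last target.

## Working session

There is one attempt and no reset: what is moved stays moved. The work goes in short steps, Python scripts to look and compute and a shell command to move; the robot and the scene stay as the last step left them, time stands still between calls to the robot, and variables do not carry over. Pictures are saved under pics/ and viewed, and the job is handed in when it is done.

```bash
ls; mkdir -p pics
python3 - <<'E'
from plant import ctrl, snapshot
import cv2
print(ctrl.get_obs())
for n in("scene","top"):
    s=snapshot(n); cv2.imwrite(f"pics/{n}0.png",s["image"]); print(n,s["mtx"],s["k1"],s["eye"],s["attitude"])
E
```

```text
pics
{'clock': 0.0, 'joint_pos': array([ 9.02488386e+01,  2.05900470e+01,  6.34531154e-01, -2.16201548e-02,
       -7.01372046e+01, -1.65061877e+01]), 'qvel': array([-0.01980824, -0.1071851 , -0.01820596, -0.05284927,  0.007219  ,
       -0.01888855]), 'tau': array([-2.94898982e-04, -5.82719994e+01,  2.93051541e+01,  6.99695393e+00,
        6.97085430e-03, -1.56166111e-04]), 'tool_pos': array([0.18885538, 0.64752443, 0.22563941]), 'orientation': array([ 1.79905326e+02, -6.85943531e-03, -1.62647057e+01]), 'force': array([-0.41199291,  0.44323504, -0.09107474]), 'moment': array([-0.07908912,  0.00340958,  0.06067003]), 'opening': 0.08758814191096258}
scene [[488.64175263   0.         281.02086272]
 [  0.         488.64175263 212.21342107]
 [  0.           0.           1.        ]] 0.04068349908151557 [1.31376495 0.37234337 0.8730355 ] [ 45.60063362   1.02402823 114.9644572 ]
top [[501.88451292   0.         277.58999966]
 [  0.         501.88451292 203.60065243]
 [  0.           0.           1.        ]] -0.04149566294497434 [0.45819675 0.01132763 1.07866301] [  5.74413678  -1.38579913 -91.30978438]
```

View pics/scene0.png

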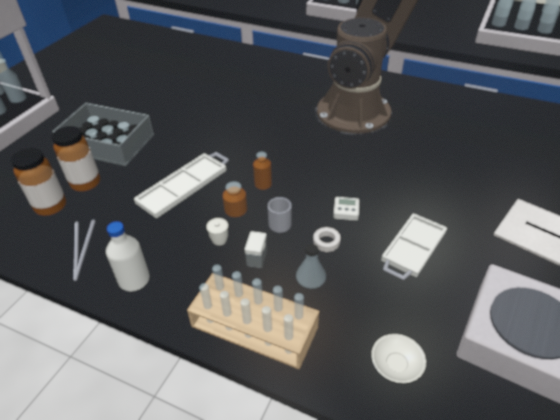

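View pics/top0.png

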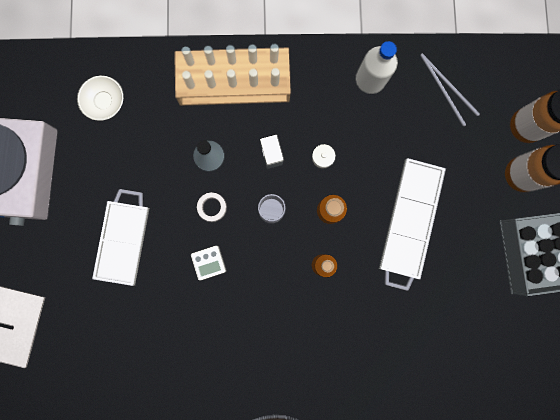

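```bash
cat > h.py <<'E'
import numpy as np, cv2
from scipy.spatial.transform import Rotation as R
from plant import ctrl, snapshot
F=np.diag([1,-1,-1.])
def Rc(s): return R.from_euler('xyz',s["attitude"],degrees=True).as_matrix()@F
def ray(s,uv):
    d=cv2.undistortPoints(np.float64(uv).reshape(-1,1,2),s["mtx"],np.array([s["k1"],0,0,0])).reshape(-1,2)
    return np.c_[d,np.ones(len(d))]@Rc(s).T
def toz(s,uv,z):
    d=ray(s,uv); e=np.array(s["eye"]); return (e+d*((z-e[2])/d[:,2])[:,None])
def proj(s,P):
    c=(np.atleast_2d(P)-s["eye"])@Rc(s)
    return cv2.projectPoints(c,np.zeros(3),np.zeros(3),s["mtx"],np.array([s["k1"],0,0,0]))[0].reshape(-1,2)
E
python3 - <<'E'
from h import *
s=snapshot("top"); im=s["image"]
cv2.imwrite("pics/crop.png",cv2.resize(im[125:300,185:365],None,fx=4,fy=4,interpolation=cv2.INTER_CUBIC)[:600])
b=cv2.resize(im[125:300,80:450],None,fx=2.1,fy=2.1); cv2.imwrite("pics/crop2.png",b)
g=im.min(2)
m=(g>150).astype(np.uint8)
for nm,x0,x1,y0,y1,z in [("c2",85,160,190,295,.016),("c3",375,450,150,295,.016),("timer",185,230,240,285,.022),("cuv",255,290,130,170,.059),("cruc",310,340,140,172,.053),("tape",190,230,185,228,.019)]:
    mm=np.zeros_like(m); mm[y0:y1,x0:x1]=m[y0:y1,x0:x1]
    cs,_=cv2.findContours(mm,cv2.RETR_EXTERNAL,cv2.CHAIN_APPROX_NONE)
    c=max(cs,key=cv2.contourArea); w=toz(s,c.reshape(-1,2),z)
    r=cv2.minAreaRect(np.float32(w[:,:2]*1000)); print(nm,r, cv2.boxPoints(r).round().tolist())
sc=snapshot("scene"); print(proj(sc,[[.189,.648,.227]]),proj(s,[[0,0,0]]))
E
```

```text
c2 ((502.58050537109375, 314.4461669921875), (88.1079330444336, 195.29933166503906), 79.33942413330078) [[398.0, 289.0], [590.0, 253.0], [607.0, 340.0], [415.0, 376.0]]
c3 ((514.5135498046875, -302.49505615234375), (89.11286926269531, 276.15277099609375), 73.756103515625) [[369.0, -307.0], [635.0, -384.0], [660.0, -298.0], [394.0, -221.0]]
timer ((443.60040283203125, 131.95553588867188), (58.05400085449219, 60.07004928588867), 17.111648559570312) [[407.0, 152.0], [425.0, 95.0], [480.0, 112.0], [463.0, 169.0]]
cuv ((673.566650390625, -4.370086669921875), (55.46702575683594, 37.576168060302734), 13.159917831420898) [[642.0, 8.0], [651.0, -29.0], [705.0, -16.0], [696.0, 20.0]]
cruc ((659.6926879882812, -114.1337890625), (45.921016693115234, 47.17557907104492), 25.576934814453125) [[629.0, -103.0], [649.0, -145.0], [691.0, -125.0], [670.0, -83.0]]
tape ((562.03173828125, 124.32980346679688), (59.206905364990234, 59.60487747192383), 89.2870864868164) [[532.0, 95.0], [591.0, 94.0], [592.0, 154.0], [533.0, 154.0]]
[[618.02381777 129.90459062]] [[275.51853328 475.37289183]]
```

View pics/crop.png

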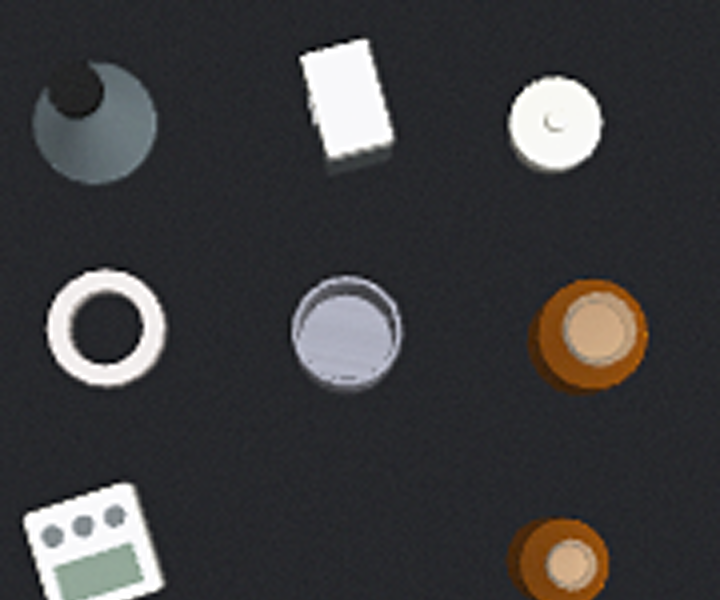

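Run:
```python
from h import *
s=snapshot("top"); im=s["image"]; sc=snapshot("scene")
g=im.min(2); m=(g>150).astype(np.uint8)
mo=cv2.morphologyEx(m,cv2.MORPH_OPEN,np.ones((9,9)))
mt=((im[...,2]>190)&(im[...,1]>140)).astype(np.uint8)  # stoppers
mb=(g>60).astype(np.uint8)
def big(M,x0,x1,y0,y1):
    mm=np.zeros_like(M); mm[y0:y1,x0:x1]=M[y0:y1,x0:x1]
    cs,_=cv2.findContours(mm,cv2.RETR_EXTERNAL,cv2.CHAIN_APPROX_NONE)
    return max(cs,key=cv2.contourArea).reshape(-1,2)
for nm,M,a,z in [("c2",mo,(85,160,190,295),.016),("c3",mo,(375,450,150,295),.016),("cuv",m,(255,290,130,170),.059)]:
    w=toz(s,big(M,*a),z); r=cv2.minAreaRect(np.float32(w[:,:2]*1000)); print(nm,np.round(r[0],1),np.round(r[1],1),r[2],cv2.boxPoints(r).round().tolist())
for nm,M,a,z in [("cruc",m,(310,340,140,172),.053),("squat",mt,(315,350,190,225),.078),("tall",mt,(310,340,250,280),.1),("beaker",mb,(255,290,190,218),.066),("flask",mb,(190,230,135,175),0),("tape",m,(190,230,185,228),.019)]:
    c=big(M,*a); w=toz(s,c,z); (cx,cy),r=cv2.minEnclosingCircle(np.float32(w[:,:2]*1000)); print(nm,round(cx,1),round(cy,1),'D',round(2*r,1), 'mean',(w.mean(0)*1000).round(1))
# check: project tall top, squat top, beaker rim
```

```text
c2 [488.7 316.4] [ 86.6 167.3] 79.28047943115234 [[398.0, 289.0], [563.0, 258.0], [579.0, 343.0], [415.0, 374.0]]
c3 [ 525.8 -301.6] [ 80.9 239.6] 73.90030670166016 [[399.0, -307.0], [630.0, -374.0], [652.0, -296.0], [422.0, -230.0]]
cuv [673.   -4.5] [56.5 37.6] 13.31157112121582 [[641.0, 7.0], [650.0, -29.0], [705.0, -16.0], [696.0, 20.0]]
cruc 660.0 -113.7 D 48.1 mean [ 659.9 -113.9   53. ]
squat 548.6 -127.9 D 27.4 mean [ 548.5 -127.6   78. ]
tall 433.9 -108.1 D 19.5 mean [ 433.5 -108.6  100. ]
beaker 551.9 -2.8 D 57.8 mean [553.1  -2.6  66. ]
flask 674.5 131.1 D 67.2 mean [674.5 131.6   0. ]
tape 560.9 124.0 D 61.9 mean [560.8 124.   19. ]
```

Run:
```python
from h import *
s=snapshot("top"); im=s["image"]; sc=snapshot("scene")
m=(im.min(2)>130).astype(np.uint8)
k=cv2.getStructuringElement(cv2.MORPH_ELLIPSE,(5,5))
mo=cv2.morphologyEx(m,cv2.MORPH_OPEN,k)
for nm,(x0,x1,y0,y1) in [("c2",(85,160,190,295)),("c3",(375,450,150,295))]:
    mm=np.zeros_like(mo); mm[y0:y1,x0:x1]=mo[y0:y1,x0:x1]
    cs,_=cv2.findContours(mm,cv2.RETR_EXTERNAL,cv2.CHAIN_APPROX_NONE)
    w=toz(s,max(cs,key=cv2.contourArea).reshape(-1,2),.016); r=cv2.minAreaRect(np.float32(w[:,:2]*1000)); b=cv2.boxPoints(r); print(nm,np.round(r[0],1),np.round(r[1],1),r[2],b.round().tolist())
print("beaker",toz(s,[(271.75,207.5)],.066))
print("squat",toz(s,[(335-.1,207.25)],.078),"tall",toz(s,[(328.1,266.1)],.1))
v=sc["image"].copy()
def circ(x,y,z,d):
    t=np.linspace(0,6.28,60); return np.c_[x+d/2*np.cos(t),y+d/2*np.sin(t),t*0+z]
v=cv2.resize(v[130:300,120:480],None,fx=2.2,fy=2.2,interpolation=cv2.INTER_CUBIC)
for c in [(.660,-.1139,.053,.048),(.660,-.1139,0,.032),(.5486,-.1278,.078,.038),(.5486,-.1278,.0,.058),(.4337,-.1083,.072,.046),(.4337,-.1083,0,.046),(.5519,-.0028,.066,.056),(.5519,-.0028,0,.056),(.5609,.124,.019,.062),(.6745,.131,0,.066)]:
    p=(proj(sc,circ(*c))-[120,130])*2.2
    cv2.polylines(v,[np.int32(p)],True,(0,255,0),1)
def rect(x,y,a,l,w,z):
    a=np.radians(a); q=np.array([[-l,-w],[l,-w],[l,w],[-l,w]])/2@np.array([[np.cos(a),np.sin(a)],[-np.sin(a),np.cos(a)]])
    p=(proj(sc,np.c_[q+[x,y],np.full(4,z)])-[120,130])*2.2; cv2.polylines(v,[np.int32(p)],True,(0,0,255),1)
rect(.673,-.0045,13.3,.056,.036,.059);rect(.673,-.0045,13.3,.056,.036,0)
rect(.4887,.3164,-10.7,.166,.086,.016);rect(.5258,-.3016,-16.1,.246,.086,.016)
cv2.imwrite("pics/ov.png",v)
```

```text
c2 [489.4 316.3] [ 89.8 168.5] 79.52426147460938 [[398.0, 287.0], [564.0, 257.0], [580.0, 345.0], [415.0, 376.0]]
c3 [ 527.4 -305.8] [ 89.5 250. ] 73.88185119628906 [[395.0, -314.0], [635.0, -384.0], [660.0, -298.0], [420.0, -228.0]]
beaker [[ 0.55180761 -0.00347643  0.066     ]]
squat [[ 0.54858232 -0.13019033  0.078     ]] tall [[ 0.43208905 -0.10994608  0.1       ]]
```

View pics/ov.png

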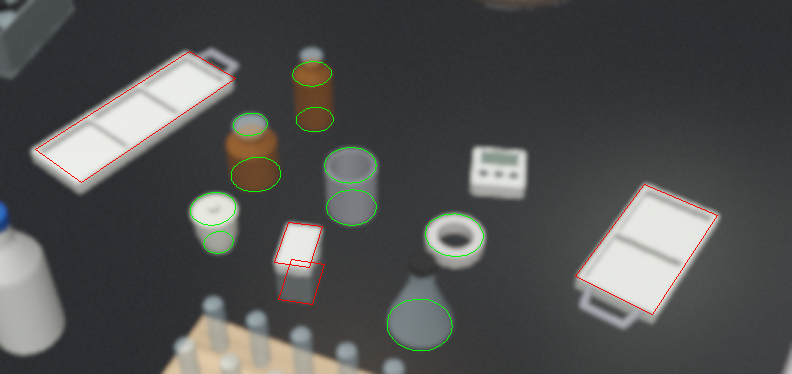

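```bash
cat >> h.py <<'E'
def go(*targets):
    o=ctrl.get_obs(); Rm=R.from_euler('xyz',o["orientation"],degrees=True)
    y0=o["orientation"][2]; Rt=R.from_euler('xyz',[180,0,y0],degrees=True)
    print("t",o["clock"],"pos",o["tool_pos"].round(4),"rpy",o["orientation"].round(2),"F",o["force"].round(1),"op",round(o["opening"],4))
    for x,y,z,w in targets:
        d=Rt.inv().apply(np.array([x,y,z])-o["tool_pos"])
        rv=(Rm.inv()*R.from_euler('xyz',[180,0,w],degrees=True)).as_rotvec()
        print("  ",d.round(4),rv.round(4), "dist",round(np.linalg.norm(d),3))
E
python3 - <<'E'
from h import *
go((.47,.22,.22,-16.1),(.432,-.11,.22,-16.1),(.432,-.11,.039,-16.1))
E
```

```text
t 0.4 pos [0.189  0.6479 0.2264] rpy [179.99  -0.   -16.26] F [-0.9 -0.4  0. ] op 0.0872
   [0.3896 0.3321 0.0064] [ 0.0002 -0.     -0.0028] dist 0.512
   [0.4455 0.6596 0.0064] [ 0.0002 -0.     -0.0028] dist 0.796
   [0.4455 0.6596 0.1874] [ 0.0002 -0.     -0.0028] dist 0.818
```

```bash
python3 -m pendant '[[0.39,0.332,0.006,0,0,0,1],[0.39,0.332,0.006,0,0,0,1],[0.39,0.332,0.006,0,0,0,1],[0.39,0.332,0.006,0,0,0,1],[0.39,0.332,0.006,0,0,0,1],[0.39,0.332,0.006,0,0,0,1],[0.39,0.332,0.006,0,0,0,1],[0.39,0.332,0.006,0,0,0,1],[0.39,0.332,0.006,0,0,0,1],[0.39,0.332,0.006,0,0,0,1],[0.4455,0.6596,0.006,0,0,0,1],[0.4455,0.6596,0.006,0,0,0,1]]'
python3 -c "
from h import *
go((.432,-.11,.22,-16.1),(.432,-.11,.039,-16.1))"
```

```text
clock: 1.9
tool_pos: [0.4554, 0.0962, 0.2205]
orientation: [180.0, 0.0, -16.1]
force: [1.3, 0.1, 0.3]
opening: 0.0875
t 1.9 pos [0.4554 0.0962 0.2205] rpy [180.     0.   -16.07] F [1.3 0.1 0.3] op 0.0875
   [0.0346 0.2047 0.0005] [0.     0.0001 0.0006] dist 0.208
   [0.0346 0.2047 0.1815] [0.     0.0001 0.0006] dist 0.276
```

```bash
python3 -m pendant '[[0.035,0.205,0,0,0,0,1],[0.035,0.205,0,0,0,0,1],[0.035,0.205,0,0,0,0,1],[0.035,0.205,0,0,0,0,1],[0.035,0.205,0,0,0,0,1],[0.035,0.205,0,0,0,0,1]]'
python3 -c "
from h import *
go((.432,-.11,.22,-16.1),(.432,-.11,.039,-16.1))
s=snapshot('top');cv2.imwrite('pics/t1.png',s['image'])"
```

```text
clock: 2.65
tool_pos: [0.4325, -0.1096, 0.2206]
orientation: [-180.0, -0.0, -16.2]
force: [0.5, 0.7, -0.0]
opening: 0.0877
t 2.65 pos [ 0.4325 -0.1096  0.2206] rpy [-1.7999e+02 -1.0000e-02 -1.6200e+01] F [ 0.5  0.7 -0. ] op 0.0877
   [-0.0004  0.0005  0.0006] [-0.0003 -0.0002 -0.0017] dist 0.001
   [-0.0004  0.0005  0.1816] [-0.0003 -0.0002 -0.0017] dist 0.182
```

View pics/t1.png

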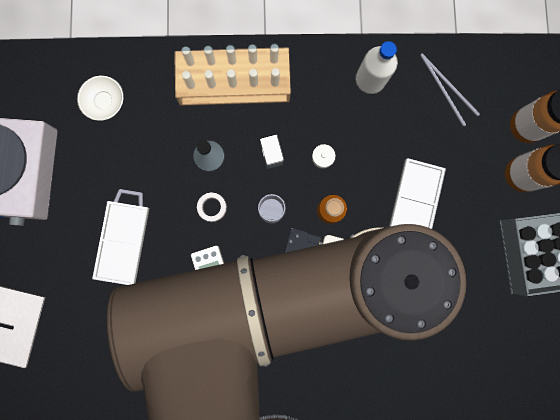

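```bash
python3 -m pendant '[[0,0.0005,0.06,0,0,0,1],[0,0.0005,0.11,0,0,0,1],[0,0.0005,0.15,0,0,0,1],[0,0.0005,0.181,0,0,0,1],[0,0.0005,0.181,0,0,0,1],[0,0.0005,0.181,0,0,0,-1],[0,0.0005,0.181,0,0,0,-1],[0,0.0005,0.181,0,0,0,-1],[0,0.0005,0.181,0,0,0,-1],[0,0.0005,0.181,0,0,0,-1],[0,0.0005,0.181,0,0,0,-1]]'
python3 -c "
from h import *
go((.432,-.11,.2,-16.1))
s=snapshot('scene');cv2.imwrite('pics/s1.png',s['image'])"
```

```text
clock: 4.08
tool_pos: [0.4325, -0.1112, 0.0399]
orientation: [-180.0, -0.0, -16.3]
force: [0.6, 0.5, 4.7]
opening: 0.0458
t 4.075 pos [ 0.4325 -0.1112  0.0399] rpy [-1.7999e+02 -4.0000e-02 -1.6250e+01] F [0.6 0.5 4.7] op 0.0458
   [-0.0008 -0.001  -0.1601] [-0.0002 -0.0007 -0.0027] dist 0.16
```

View pics/s1.png

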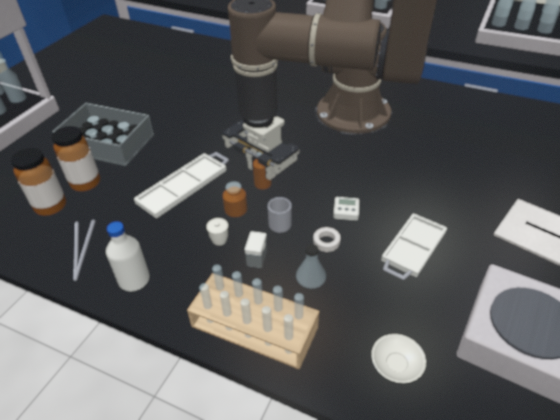

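```bash
python3 -m pendant '[[0,0,-0.03,0,0,0,-1],[0,0,-0.08,0,0,0,-1],[0.02,0.05,-0.08,0,0,0,-1],[0.04,0.1,-0.08,0,0,0,-1],[0.0653,0.16,-0.08,0,0,0,-1],[0.0653,0.16,-0.08,0,0,0,-1],[0.0653,0.16,-0.08,0,0,0,-1],[0.0653,0.16,-0.05,0,0,0,-1],[0.0653,0.16,-0.025,0,0,0,-1],[0.0653,0.16,-0.012,0,0,0,-1],[0.0653,0.16,-0.006,0,0,0,-1],[0.0653,0.16,-0.006,0,0,0,-1]]'
python3 -c "
from h import *
go((.4503,-.2833,.0449,-16.1))
s=snapshot('scene');cv2.imwrite('pics/s2.png',s['image'][100:260,100:340].repeat(3,0).repeat(3,1))"
```

```text
clock: 5.62
tool_pos: [0.4504, -0.2828, 0.0459]
orientation: [180.0, -0.0, -16.2]
force: [-0.5, -0.3, -1.9]
opening: 0.0452
t 5.625 pos [ 0.4504 -0.2828  0.0459] rpy [ 1.800e+02 -3.000e-02 -1.621e+01] F [-0.5 -0.3 -1.9] op 0.0452
   [0.0001 0.0005 0.001 ] [ 0.0001 -0.0005 -0.002 ] dist 0.001
```

View pics/s2.png

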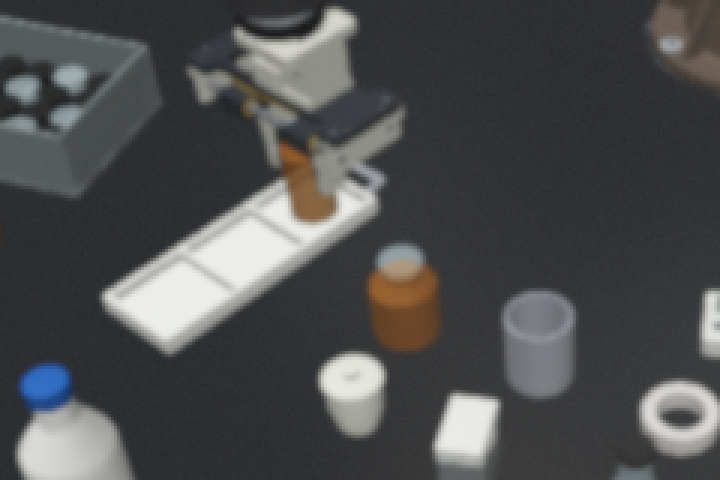

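```bash
python3 -m pendant '[[0,0,0.001,0,0,0,-1],[0,0,0.001,0,0,0,1],[0,0,0.001,0,0,0,1],[0,0,0.001,0,0,0,1],[0,0,0.001,0,0,0,1],[0,0,-0.03,0,0,0,1],[0,0,-0.08,0,0,0,1],[0,0,-0.13,0,0,0,1],[0,0,-0.13,0,0,0,1]]'
python3 -c "
from h import *
go((.66,-.114,.175,-16.1),(.66,-.114,.015,-16.1))"
```

```text
clock: 6.8
tool_pos: [0.4524, -0.2839, 0.1799]
orientation: [180.0, -0.5, -16.2]
force: [0.1, 0.4, -0.8]
opening: 0.0874
t 6.8 pos [ 0.4524 -0.2839  0.1799] rpy [179.99  -0.47 -16.23] F [ 0.1  0.4 -0.8] op 0.0874
   [ 0.1519 -0.2212  0.0049] [ 0.0002 -0.0081 -0.0023] dist 0.268
   [ 0.1519 -0.2212  0.1649] [ 0.0002 -0.0081 -0.0023] dist 0.315
```

```bash
python3 -m pendant '[[0.153,-0.221,0,0,0,0,1],[0.153,-0.221,0,0,0,0,1],[0.153,-0.221,0,0,0,0,1],[0.153,-0.221,0,0,0,0,1],[0.153,-0.221,0,0,0,0,1],[0.153,-0.221,0,0,0,0,1],[0.153,-0.221,0,0,0,0,1],[0.153,-0.221,0,0,0,0,1]]'
python3 -c "
from h import *
go((.66,-.114,.175,-16.1),(.66,-.114,.015,-16.1))
s=snapshot('scene');cv2.imwrite('pics/s3.png',s['image'][100:260,100:340].repeat(3,0).repeat(3,1))"
```

```text
clock: 7.8
tool_pos: [0.6579, -0.1147, 0.1758]
orientation: [-180.0, -0.0, -16.3]
force: [-0.4, -0.5, 0.2]
opening: 0.0877
t 7.8 pos [ 0.6579 -0.1147  0.1758] rpy [-180.     -0.    -16.33] F [-0.4 -0.5  0.2] op 0.0877
   [ 0.0019 -0.0013  0.0008] [-0.0001 -0.0001 -0.004 ] dist 0.002
   [ 0.0019 -0.0013  0.1608] [-0.0001 -0.0001 -0.004 ] dist 0.161
```

View pics/s3.png

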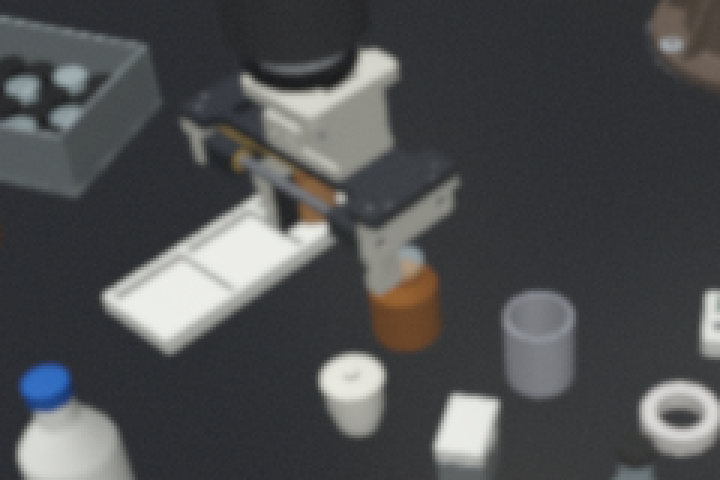

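```bash
python3 -m pendant '[[0.002,-0.0013,0.06,0,0,0,1],[0.002,-0.0013,0.1,0,0,0,1],[0.002,-0.0013,0.135,0,0,0,1],[0.002,-0.0013,0.161,0,0,0,1],[0.002,-0.0013,0.161,0,0,0,1],[0.002,-0.0013,0.161,0,0,0,-1],[0.002,-0.0013,0.161,0,0,0,-1],[0.002,-0.0013,0.161,0,0,0,-1],[0.002,-0.0013,0.161,0,0,0,-1],[0.002,-0.0013,0.161,0,0,0,-1],[0.002,-0.0013,0.161,0,0,0,-1]]'
python3 -c "
from h import *
go((.527,-.3055,.12,-16.1),(.527,-.3055,.021,-16.1))
s=snapshot('scene');cv2.imwrite('pics/s4.png',s['image'][100:260,100:340].repeat(3,0).repeat(3,1))"
```

```text
clock: 9.22
tool_pos: [0.6612, -0.1131, 0.0149]
orientation: [-180.0, -0.0, -16.3]
force: [-0.3, -0.3, 2.2]
opening: 0.0459
t 9.225 pos [ 0.6612 -0.1131  0.0149] rpy [-1.800e+02 -3.000e-02 -1.625e+01] F [-0.3 -0.3  2.2] op 0.0459
   [-0.075   0.2223 -0.1051] [-0.     -0.0005 -0.0026] dist 0.257
   [-0.075   0.2223 -0.0061] [-0.     -0.0005 -0.0026] dist 0.235
```

View pics/s4.png

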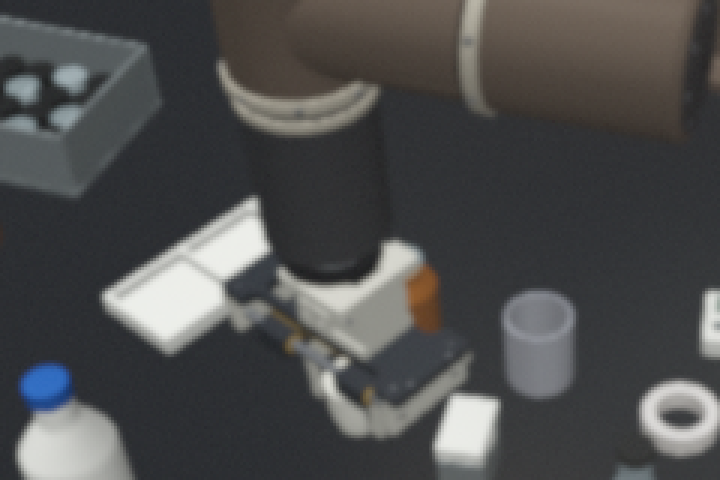

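```bash
python3 -m pendant '[[0,0,0,0,0,0,-1],[0,0,-0.05,0,0,0,-1],[0,0,-0.105,0,0,0,-1],[-0.075,0.222,-0.105,0,0,0,-1],[-0.075,0.222,-0.105,0,0,0,-1],[-0.075,0.222,-0.105,0,0,0,-1],[-0.075,0.222,-0.105,0,0,0,-1],[-0.075,0.222,-0.105,0,0,0,-1],[-0.075,0.222,-0.105,0,0,0,-1],[-0.075,0.222,-0.06,0,0,0,-1],[-0.075,0.222,-0.03,0,0,0,-1],[-0.075,0.222,-0.03,0,0,0,-1]]'
python3 -c "
from h import *
go((.527,-.3055,.021,-16.1))
s=snapshot('scene');cv2.imwrite('pics/s5.png',s['image'][100:260,100:340].repeat(3,0).repeat(3,1))"
```

```text
clock: 10.78
tool_pos: [0.5256, -0.3037, 0.0421]
orientation: [180.0, 0.3, -16.2]
force: [0.2, 0.3, -0.5]
opening: 0.0462
t 10.775 pos [ 0.5256 -0.3037  0.0421] rpy [180.     0.3  -16.19] F [ 0.2  0.3 -0.5] op 0.0462
   [0.0018 0.0014 0.0211] [ 0.      0.0053 -0.0016] dist 0.021
```

View pics/s5.png

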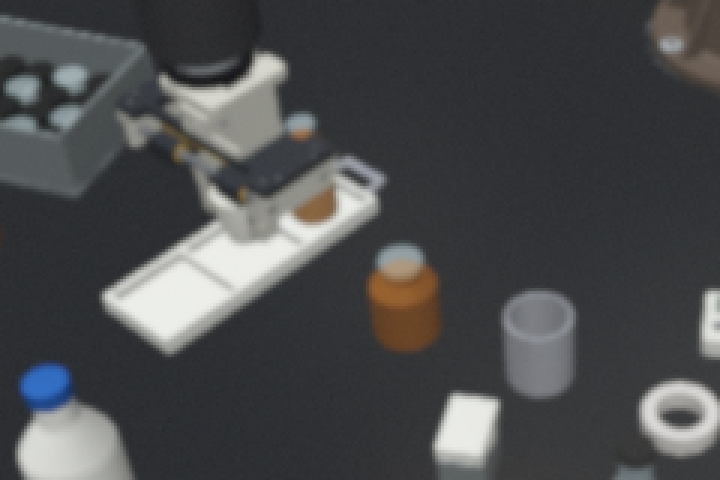

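```bash
python3 -m pendant '[[0,0,0.012,0,0,0,-1],[0,0,0.02,0,0,0,-1],[0,0,0.0235,0,0,0,-1],[0,0,0.0245,0,0,0,-1],[0,0,0.0245,0,0,0,-1]]'
python3 -c "
from h import *
go((.527,-.3055,.021,-16.1))"
```

```text
clock: 11.45
tool_pos: [0.5269, -0.3053, 0.0203]
orientation: [180.0, -0.0, -16.3]
force: [-0.7, 0.6, -1.0]
opening: 0.0461
t 11.45 pos [ 0.5269 -0.3053  0.0203] rpy [ 1.800e+02 -2.000e-02 -1.626e+01] F [-0.7  0.6 -1. ] op 0.0461
   [ 0.0001  0.0002 -0.0007] [ 0.     -0.0003 -0.0029] dist 0.001
```

```bash
python3 -m pendant '[[0,0,0,0,0,0,1],[0,0,0,0,0,0,1],[0,0,0,0,0,0,1],[0,0,0,0,0,0,1],[0,0,-0.03,0,0,0,1],[0,0,-0.09,0,0,0,1],[0,0,-0.15,0,0,0,1],[0,0,-0.15,0,0,0,1],[0,0,-0.15,0,0,0,1]]'
python3 -c "
from h import *
go((.552,-.003,.17,-16.1))
s=snapshot('scene');cv2.imwrite('pics/s6.png',s['image'][100:260,100:340].repeat(3,0).repeat(3,1))"
```

```text
clock: 12.58
tool_pos: [0.5266, -0.305, 0.1703]
orientation: [-180.0, -0.0, -16.3]
force: [-0.9, 0.2, -0.5]
opening: 0.0876
t 12.575 pos [ 0.5266 -0.305   0.1703] rpy [-1.7997e+02 -3.0000e-02 -1.6270e+01] F [-0.9  0.2 -0.5] op 0.0876
   [-0.0602 -0.297   0.0003] [-0.0005 -0.0006 -0.003 ] dist 0.303
```

View pics/s6.png

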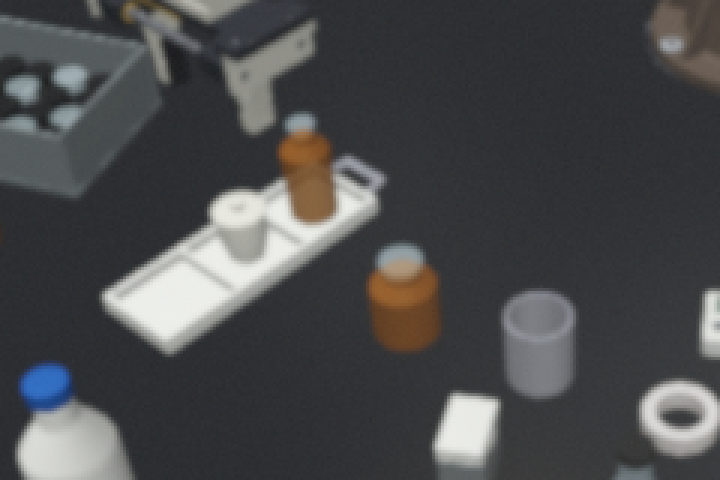

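Tall bottle (310,190) and crucible (242,235) stand in their cells. Next the beaker.

```bash
python3 -m pendant '[[-0.06,-0.297,0,0,0,0,1],[-0.06,-0.297,0,0,0,0,1],[-0.06,-0.297,0,0,0,0,1],[-0.06,-0.297,0,0,0,0,1],[-0.06,-0.297,0,0,0,0,1],[-0.06,-0.297,0,0,0,0,1],[-0.06,-0.297,0,0,0,0,1],[-0.06,-0.297,0,0,0,0,1]]'
python3 -c "
from h import *
go((.552,-.003,.025,-16.1))"
```

```text
clock: 13.62
tool_pos: [0.552, -0.0043, 0.1694]
orientation: [180.0, 0.1, -16.3]
force: [0.2, -0.5, 0.0]
opening: 0.0873
t 13.625 pos [ 0.552  -0.0043  0.1694] rpy [ 1.7996e+02  6.0000e-02 -1.6330e+01] F [ 0.2 -0.5  0. ] op 0.0873
   [-0.0003 -0.0012  0.1444] [ 0.0008  0.0011 -0.0041] dist 0.144
```

```bash
python3 -m pendant '[[0,0,0.05,0,0,0,1],[0,0,0.09,0,0,0,1],[0,0,0.125,0,0,0,1],[0,0,0.144,0,0,0,1],[0,0,0.144,0,0,0,1],[0,0,0.144,0,0,0,-1],[0,0,0.144,0,0,0,-1],[0,0,0.144,0,0,0,-1],[0,0,0.144,0,0,0,-1],[0,0,0.144,0,0,0,-1],[0,0,0.144,0,0,0,-1]]'
python3 -c "
from h import *
go((.604,-.3277,.13,-16.1),(.604,-.3277,.031,-16.1))"
```

```text
clock: 15.0
tool_pos: [0.5526, -0.0032, 0.0266]
orientation: [-180.0, -0.0, -16.2]
force: [-2.0, 0.7, 5.7]
opening: 0.0547
t 15.0 pos [ 0.5526 -0.0032  0.0266] rpy [-1.7999e+02 -3.0000e-02 -1.6240e+01] F [-2.   0.7  5.7] op 0.0547
   [ 0.1401  0.2972 -0.1034] [-0.0001 -0.0006 -0.0024] dist 0.344
   [ 0.1401  0.2972 -0.0044] [-0.0001 -0.0006 -0.0024] dist 0.329
```

```bash
python3 -m pendant '[[0,0,-0.05,0,0,0,-1],[0,0,-0.11,0,0,0,-1],[0,0,-0.12,0,0,0,-1],[0.14,0.297,-0.12,0,0,0,-1],[0.14,0.297,-0.12,0,0,0,-1],[0.14,0.297,-0.12,0,0,0,-1],[0.14,0.297,-0.12,0,0,0,-1],[0.14,0.297,-0.12,0,0,0,-1],[0.14,0.297,-0.12,0,0,0,-1],[0.14,0.297,-0.12,0,0,0,-1],[0.14,0.297,-0.12,0,0,0,-1],[0.14,0.297,-0.07,0,0,0,-1]]'
python3 -c "
from h import *
go((.604,-.3277,.031,-16.1))"
```

```text
clock: 16.5
tool_pos: [0.6071, -0.3272, 0.1002]
orientation: [180.0, -0.5, -16.1]
force: [0.4, 1.1, -2.1]
opening: 0.0547
t 16.5 pos [ 0.6071 -0.3272  0.1002] rpy [179.98  -0.54 -16.12] F [ 0.4  1.1 -2.1] op 0.0547
   [-0.0029  0.0014  0.0692] [ 0.0004 -0.0094 -0.0003] dist 0.069
```

```bash
python3 -m pendant '[[0,0,0.03,0,0,0,-1],[0,0,0.045,0,0,0,-1],[0,0,0.055,0,0,0,-1],[0,0,0.062,0,0,0,-1],[0,0,0.064,0,0,0,-1],[0,0,0.064,0,0,0,-1]]'
python3 -c "
from h import *
go((.604,-.3277,.031,-16.1))
s=snapshot('scene');cv2.imwrite('pics/s7.png',s['image'][100:260,100:340].repeat(3,0).repeat(3,1))"
```

```text
clock: 17.25
tool_pos: [0.6039, -0.3277, 0.0326]
orientation: [180.0, -0.0, -16.3]
force: [0.3, -0.2, -2.4]
opening: 0.0545
t 17.25 pos [ 0.6039 -0.3277  0.0326] rpy [ 1.800e+02 -5.000e-02 -1.626e+01] F [ 0.3 -0.2 -2.4] op 0.0545
   [ 0.0001 -0.0001  0.0016] [ 0.     -0.0009 -0.0028] dist 0.002
```

View pics/s7.png

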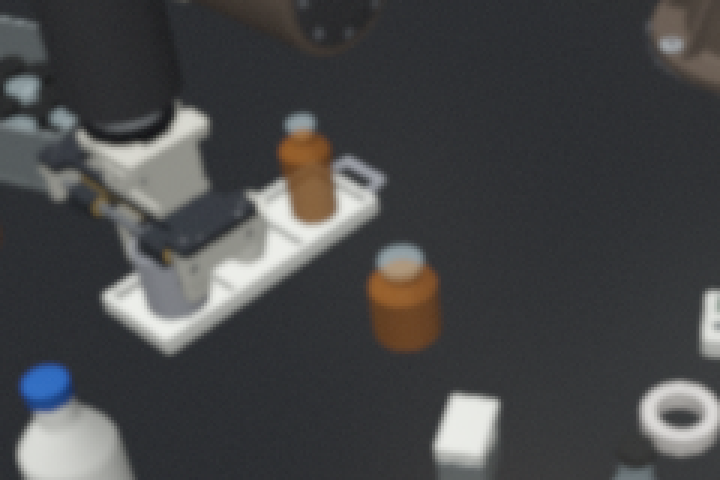

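```bash
python3 -m pendant '[[0,0,0.001,0,0,0,-1],[0,0,0.001,0,0,0,-1],[0,0,0.001,0,0,0,1],[0,0,0.001,0,0,0,1],[0,0,0.001,0,0,0,1],[0,0,0.001,0,0,0,1],[0,0,-0.03,0,0,0,1],[0,0,-0.09,0,0,0,1],[0,0,-0.14,0,0,0,1],[0,0,-0.14,0,0,0,1],[0,0,-0.14,0,0,0,1]]'
python3 -c "
from h import *
go((.5486,-.130,.17,-10.6))
s=snapshot('scene');cv2.imwrite('pics/s8.png',s['image'][100:260,100:340].repeat(3,0).repeat(3,1))"
```

```text
clock: 18.68
tool_pos: [0.6033, -0.3273, 0.1719]
orientation: [-180.0, 0.0, -16.3]
force: [0.6, -0.4, -1.1]
opening: 0.0876
t 18.675 pos [ 0.6033 -0.3273  0.1719] rpy [-179.97    0.    -16.27] F [ 0.6 -0.4 -1.1] op 0.0876
   [-0.1078 -0.1741  0.0019] [-0.0005 -0.     -0.099 ] dist 0.205
```

View pics/s8.png

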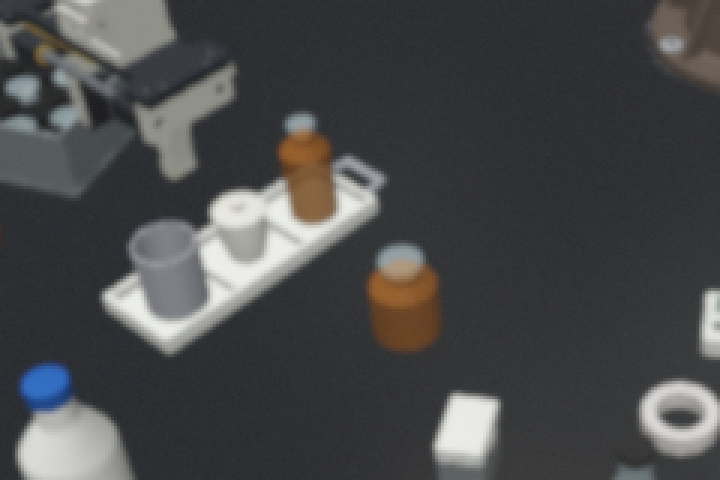

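All three stand in carrier3. Now the squat bottle, turned to yaw -10.6.

```bash
python3 -m pendant '[[-0.108,-0.174,0,0,0,-0.099,1],[-0.108,-0.174,0,0,0,-0.099,1],[-0.108,-0.174,0,0,0,-0.099,1],[-0.108,-0.174,0,0,0,-0.099,1],[-0.108,-0.174,0,0,0,-0.099,1],[-0.108,-0.174,0,0,0,-0.099,1],[-0.108,-0.174,0,0,0,-0.099,1]]'
python3 -c "
from h import *
go((.5486,-.130,.023,-10.6))"
```

```text
clock: 19.6
tool_pos: [0.5487, -0.1314, 0.1715]
orientation: [180.0, 0.0, -10.7]
force: [-0.3, -0.1, -0.3]
opening: 0.0879
t 19.6 pos [ 0.5487 -0.1314  0.1715] rpy [ 1.7998e+02  5.0000e-02 -1.0680e+01] F [-0.3 -0.1 -0.3] op 0.0879
   [-0.0004 -0.0013  0.1485] [ 0.0003  0.0009 -0.0013] dist 0.149
```

```bash
python3 -m pendant '[[0,-0.001,0.05,0,0,0,1],[0,-0.001,0.09,0,0,0,1],[0,-0.001,0.125,0,0,0,1],[0,-0.001,0.148,0,0,0,1],[0,-0.001,0.148,0,0,0,1],[0,-0.001,0.148,0,0,0,-1],[0,-0.001,0.148,0,0,0,-1],[0,-0.001,0.148,0,0,0,-1],[0,-0.001,0.148,0,0,0,-1],[0,-0.001,0.148,0,0,0,-1]]'
python3 -c "
from h import *
go((.5285,.309,.17,-10.6),(.5285,.309,.029,-10.6))"
```

```text
clock: 20.85
tool_pos: [0.5492, -0.1294, 0.0248]
orientation: [-180.0, -0.1, -10.6]
force: [-1.1, -0.0, 5.2]
opening: 0.0571
t 20.85 pos [ 0.5492 -0.1294  0.0248] rpy [-1.800e+02 -6.000e-02 -1.057e+01] F [-1.1 -0.   5.2] op 0.0571
   [-0.1008 -0.4271 -0.1452] [-0.     -0.001   0.0005] dist 0.462
   [-0.1008 -0.4271 -0.0042] [-0.     -0.001   0.0005] dist 0.439
```

```bash
python3 -m pendant '[[0,0,-0.05,0,0,0,-1],[0,0,-0.1,0,0,0,-1],[0,0,-0.145,0,0,0,-1],[-0.101,-0.427,-0.145,0,0,0,-1],[-0.101,-0.427,-0.145,0,0,0,-1],[-0.101,-0.427,-0.145,0,0,0,-1],[-0.101,-0.427,-0.145,0,0,0,-1],[-0.101,-0.427,-0.145,0,0,0,-1],[-0.101,-0.427,-0.145,0,0,0,-1],[-0.101,-0.427,-0.145,0,0,0,-1],[-0.101,-0.427,-0.145,0,0,0,-1],[-0.101,-0.427,-0.145,0,0,0,-1]]'
python3 -m pendant '[[0,0,0,0,0,0,-1],[0,0,0,0,0,0,-1],[0,0,0,0,0,0,-1]]'
python3 -c "
from h import *
go((.5285,.309,.029,-10.6))
s=snapshot('scene');cv2.imwrite('pics/s9.png',s['image'])"
```

```text
clock: 22.35
tool_pos: [0.5273, 0.309, 0.1683]
orientation: [179.9, 0.1, -10.5]
force: [-0.2, -0.5, -2.8]
opening: 0.0573
clock: 22.72
tool_pos: [0.5283, 0.3082, 0.1693]
orientation: [-180.0, -0.0, -10.7]
force: [0.4, 1.6, -1.6]
opening: 0.057
t 22.725 pos [0.5283 0.3082 0.1693] rpy [-1.7998e+02 -1.0000e-02 -1.0650e+01] F [ 0.4  1.6 -1.6] op 0.057
   [ 1.000e-04 -8.000e-04  1.403e-01] [-0.0003 -0.0002 -0.0009] dist 0.14
```

View pics/s9.png

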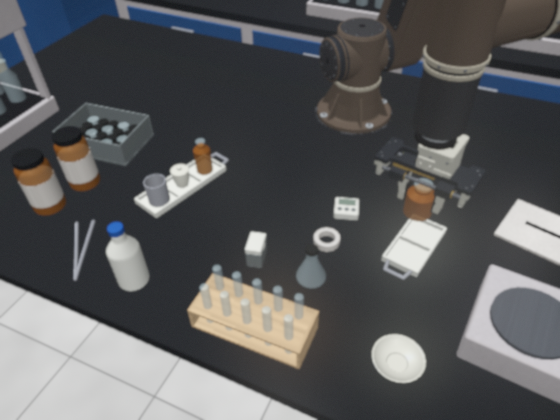

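```bash
python3 -m pendant '[[0,-0.0005,0.05,0,0,0,-1],[0,-0.0005,0.09,0,0,0,-1],[0,-0.0005,0.12,0,0,0,-1],[0,-0.0005,0.134,0,0,0,-1],[0,-0.0005,0.139,0,0,0,-1],[0,-0.0005,0.14,0,0,0,-1],[0,-0.0005,0.14,0,0,0,-1]]'
python3 -c "
from h import *
go((.5285,.309,.029,-10.6))
s=snapshot('scene');cv2.imwrite('pics/s10.png',s['image'][150:310,330:560].repeat(3,0).repeat(3,1))"
```

```text
clock: 23.65
tool_pos: [0.5287, 0.31, 0.0301]
orientation: [-179.9, -0.1, -10.6]
force: [-0.0, 0.5, -2.7]
opening: 0.0569
t 23.65 pos [0.5287 0.31   0.0301] rpy [-1.7991e+02 -6.0000e-02 -1.0580e+01] F [-0.   0.5 -2.7] op 0.0569
   [0.     0.0011 0.0011] [-0.0016 -0.0011  0.0004] dist 0.002
```

View pics/s10.png

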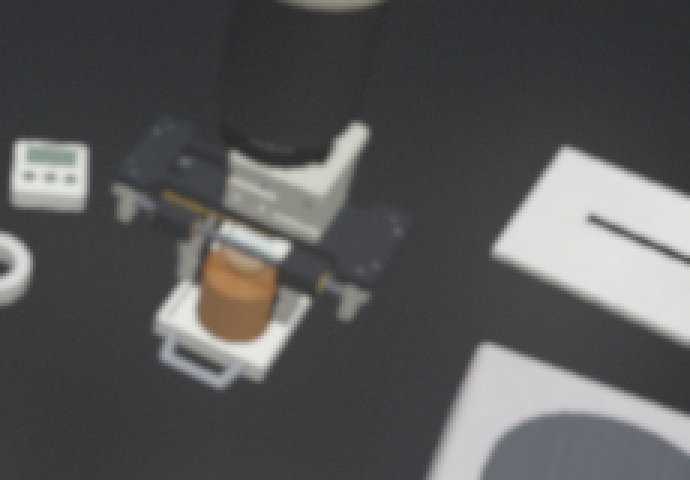

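```bash
python3 -m pendant '[[0,0,0.001,0,0,0,-1],[0,0,0.001,0,0,0,1],[0,0,0.001,0,0,0,1],[0,0,0.001,0,0,0,1],[0,0,0.001,0,0,0,1],[0,0,-0.03,0,0,0,1],[0,0,-0.09,0,0,0,1],[0,0,-0.14,0,0,0,1],[0,0,-0.14,0,0,0,1],[0,0,-0.14,0,0,0,1]]'
python3 -c "
from h import *
go((.673,-.0045,.17,13.3))
s=snapshot('scene');cv2.imwrite('pics/s11.png',s['image'][150:310,330:560].repeat(3,0).repeat(3,1))"
```

```text
clock: 24.95
tool_pos: [0.5278, 0.3093, 0.1688]
orientation: [-180.0, 0.0, -10.6]
force: [0.4, -0.8, -0.5]
opening: 0.0877
t 24.95 pos [0.5278 0.3093 0.1688] rpy [-1.7998e+02  2.0000e-02 -1.0600e+01] F [ 0.4 -0.8 -0.5] op 0.0877
   [ 0.2005  0.2817 -0.0012] [-3.000e-04  3.000e-04 -4.172e-01] dist 0.346
```

View pics/s11.png

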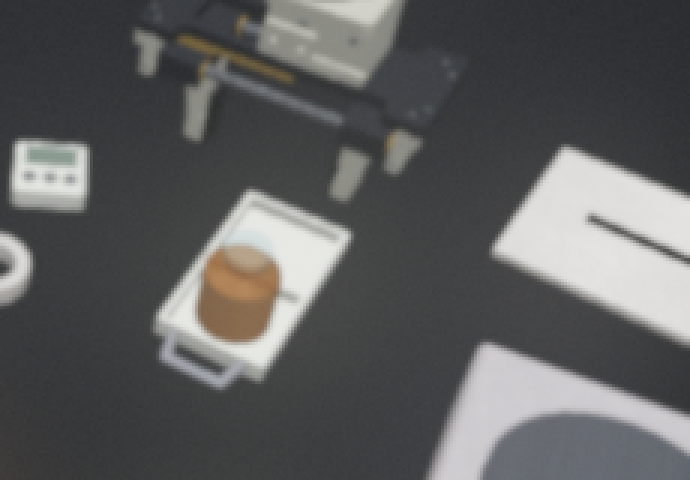

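```bash
python3 -m pendant '[[0.2,0.282,-0.001,0,0,-0.417,1],[0.2,0.282,-0.001,0,0,-0.417,1],[0.2,0.282,-0.001,0,0,-0.417,1],[0.2,0.282,-0.001,0,0,-0.417,1],[0.2,0.282,-0.001,0,0,-0.417,1],[0.2,0.282,-0.001,0,0,-0.417,1],[0.2,0.282,-0.001,0,0,-0.417,1],[0.2,0.282,-0.001,0,0,-0.417,1],[0.2,0.282,-0.001,0,0,-0.417,1]]'
python3 -c "
from h import *
go((.673,-.0045,.023,13.3))
s=snapshot('scene');cv2.imwrite('pics/s12.png',s['image'][150:350,200:430].repeat(3,0).repeat(3,1))"
```

```text
clock: 26.12
tool_pos: [0.6724, -0.0035, 0.1695]
orientation: [-180.0, 0.1, 13.4]
force: [-0.6, -0.5, 0.1]
opening: 0.0874
t 26.125 pos [ 0.6724 -0.0035  0.1695] rpy [-1.800e+02  6.000e-02  1.337e+01] F [-0.6 -0.5  0.1] op 0.0874
   [0.0003 0.0011 0.1465] [-0.0001  0.001   0.0013] dist 0.147
```

View pics/s12.png

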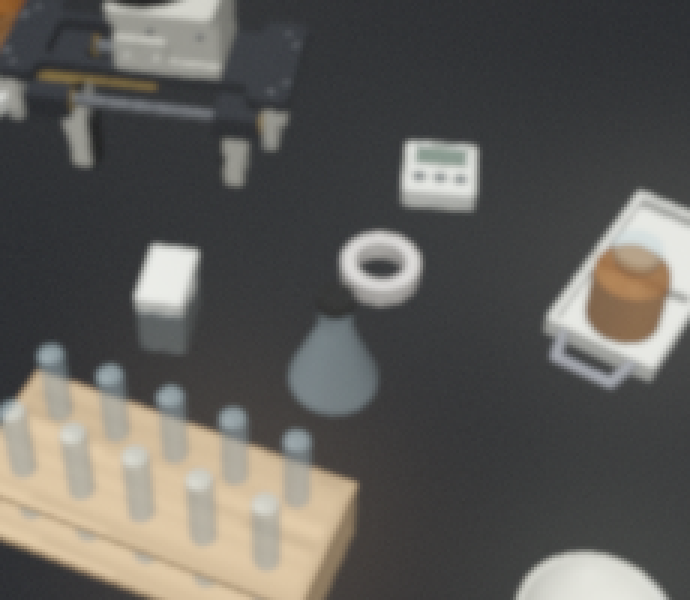

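```bash
python3 -m pendant '[[0,0.001,0.05,0,0,0,1],[0,0.001,0.09,0,0,0,1],[0,0.001,0.125,0,0,0,1],[0,0.001,0.145,0,0,0,1],[0,0.001,0.145,0,0,0,1],[0,0.001,0.145,0,0,0,-1],[0,0.001,0.145,0,0,0,-1],[0,0.001,0.145,0,0,0,-1],[0,0.001,0.145,0,0,0,-1],[0,0.001,0.145,0,0,0,-1],[0,0.001,0.145,0,0,0,-1],[0,0.001,0.145,0,0,0,-1]]'
python3 -c "
from h import *
go((.45,.3237,.19,-10.6),(.45,.3237,.03,-10.6))"
```

```text
clock: 27.68
tool_pos: [0.6731, -0.0055, 0.0251]
orientation: [180.0, 0.0, 13.3]
force: [-0.8, 0.3, 0.3]
opening: 0.0357
t 27.675 pos [ 0.6731 -0.0055  0.0251] rpy [180.    0.   13.3] F [-0.8  0.3  0.3] op 0.0357
   [-0.1414 -0.3718 -0.1649] [1.000e-04 0.000e+00 4.172e-01] dist 0.431
   [-0.1414 -0.3718 -0.0049] [1.000e-04 0.000e+00 4.172e-01] dist 0.398
```

```bash
python3 -m pendant '[[0,0,-0.055,0,0,0,-1],[0,0,-0.11,0,0,0,-1],[0,0,-0.165,0,0,0,-1],[0,0,-0.165,0,0,0,-1],[-0.1414,-0.372,-0.165,0,0,0.417,-1],[-0.1414,-0.372,-0.165,0,0,0.417,-1],[-0.1414,-0.372,-0.165,0,0,0.417,-1],[-0.1414,-0.372,-0.165,0,0,0.417,-1],[-0.1414,-0.372,-0.165,0,0,0.417,-1],[-0.1414,-0.372,-0.165,0,0,0.417,-1],[-0.1414,-0.372,-0.165,0,0,0.417,-1],[-0.1414,-0.372,-0.165,0,0,0.417,-1]]'
python3 -m pendant '[[0,0,0,0,0,0,-1],[0,0,0,0,0,0,-1],[0,0,0,0,0,0,-1]]'
python3 -c "
from h import *
go((.45,.3237,.03,-10.6))
s=snapshot('scene');cv2.imwrite('pics/s13.png',s['image'][80:280,330:560].repeat(3,0).repeat(3,1))"
```

```text
clock: 29.18
tool_pos: [0.4484, 0.3254, 0.1892]
orientation: [180.0, 0.0, -10.4]
force: [0.7, -0.1, -1.1]
opening: 0.0355
clock: 29.55
tool_pos: [0.4504, 0.3233, 0.1899]
orientation: [180.0, 0.0, -10.7]
force: [0.3, -0.4, -0.3]
opening: 0.0356
t 29.55 pos [0.4504 0.3233 0.1899] rpy [ 1.7999e+02  1.0000e-02 -1.0670e+01] F [ 0.3 -0.4 -0.3] op 0.0356
   [-0.0005 -0.0004  0.1599] [ 0.0002  0.0001 -0.0013] dist 0.16
```

View pics/s13.png

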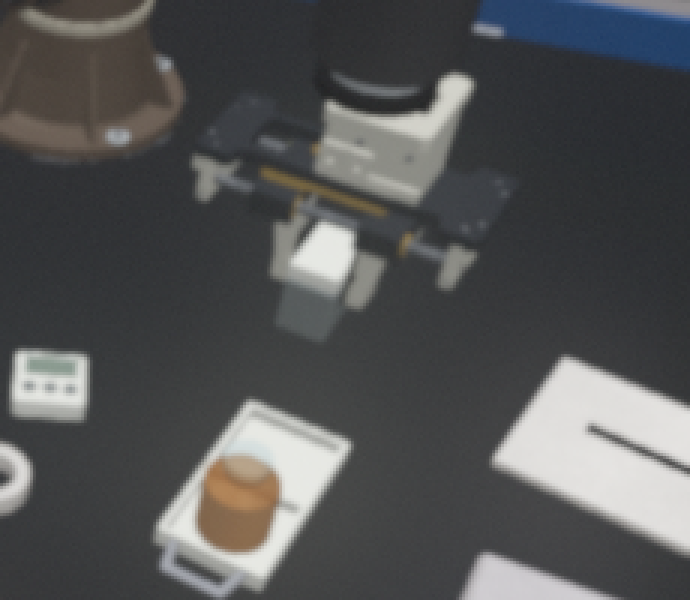

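```bash
python3 -m pendant '[[0,0,0.05,0,0,0,-1],[0,0,0.1,0,0,0,-1],[0,0,0.135,0,0,0,-1],[0,0,0.15,0,0,0,-1],[0,0,0.157,0,0,0,-1],[0,0,0.159,0,0,0,-1],[0,0,0.159,0,0,0,-1]]'
python3 -c "
from h import *
go((.45,.3237,.03,-10.6))
s=snapshot('scene');cv2.imwrite('pics/s14.png',s['image'][80:280,330:560].repeat(3,0).repeat(3,1))"
```

```text
clock: 30.48
tool_pos: [0.4504, 0.3246, 0.0321]
orientation: [-179.9, -0.0, -10.6]
force: [-0.5, -0.0, -0.9]
opening: 0.0359
t 30.475 pos [0.4504 0.3246 0.0321] rpy [-1.7991e+02 -5.0000e-02 -1.0580e+01] F [-0.5 -0.  -0.9] op 0.0359
   [-0.0002  0.001   0.0021] [-0.0016 -0.0008  0.0003] dist 0.002
```

View pics/s14.png

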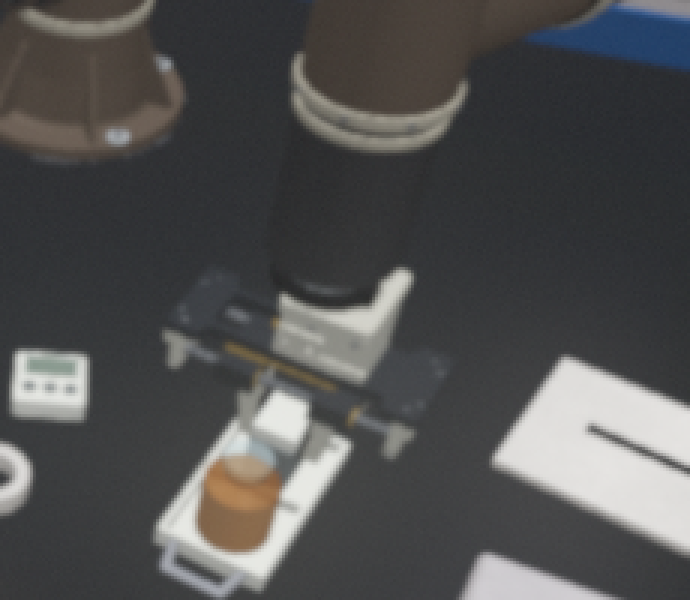

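Down 2 mm, release, raise.

```bash
python3 -m pendant '[[0,0,0.002,0,0,0,-1],[0,0,0.002,0,0,0,-1],[0,0,0.002,0,0,0,1],[0,0,0.002,0,0,0,1],[0,0,0.002,0,0,0,1],[0,0,0.002,0,0,0,1],[0,0,-0.03,0,0,0,1],[0,0,-0.09,0,0,0,1],[0,0,-0.14,0,0,0,1],[0,0,-0.17,0,0,0,1],[0,0,-0.17,0,0,0,1]]'
python3 -c "
from h import *
go((.25,.6,.22,-10.6))"
```

```text
clock: 31.9
tool_pos: [0.4509, 0.3251, 0.204]
orientation: [-179.7, -0.1, -10.6]
force: [0.4, 1.2, -1.4]
opening: 0.0876
t 31.9 pos [0.4509 0.3251 0.204 ] rpy [-1.7973e+02 -1.5000e-01 -1.0570e+01] F [ 0.4  1.2 -1.4] op 0.0876
   [-0.2479 -0.2334 -0.016 ] [-0.0047 -0.0026  0.0005] dist 0.341
```

Move clear of the views and check everything.

```bash
python3 -m pendant '[[-0.248,-0.233,-0.016,0,0,0,1],[-0.248,-0.233,-0.016,0,0,0,1],[-0.248,-0.233,-0.016,0,0,0,1],[-0.248,-0.233,-0.016,0,0,0,1],[-0.248,-0.233,-0.016,0,0,0,1],[-0.248,-0.233,-0.016,0,0,0,1],[-0.248,-0.233,-0.016,0,0,0,1],[-0.248,-0.233,-0.016,0,0,0,1],[-0.248,-0.233,-0.016,0,0,0,1]]'
python3 - <<'E'
from h import *
s=snapshot("top"); im=s["image"]; cv2.imwrite("pics/t2.png",im); cv2.imwrite("pics/sF.png",snapshot("scene")["image"])
cv2.imwrite("pics/t2a.png",np.hstack([cv2.resize(im[150:300,85:160],None,fx=4,fy=4),cv2.resize(im[150:300,375:450],None,fx=4,fy=4)]))
E
```

```text
clock: 33.02
tool_pos: [0.2499, 0.5976, 0.217]
orientation: [180.0, -0.0, -10.7]
force: [0.2, 0.1, -0.2]
opening: 0.0877
```

View pics/t2.png

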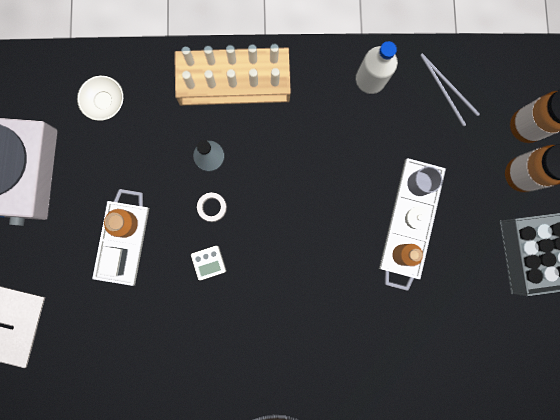

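View pics/t2a.png

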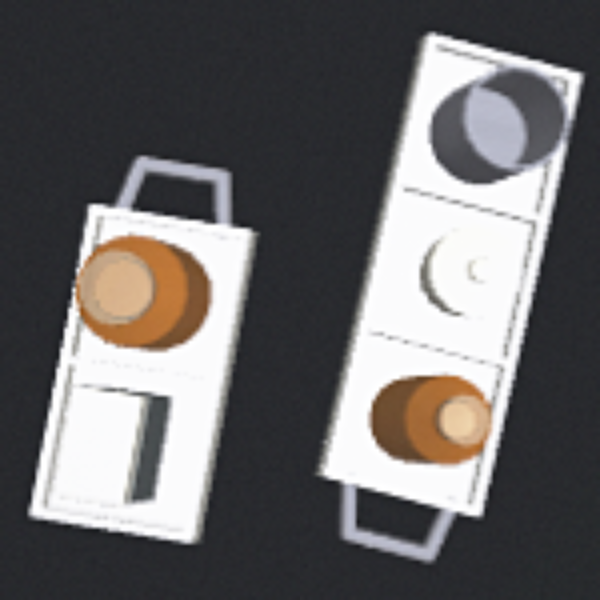

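View pics/sF.png

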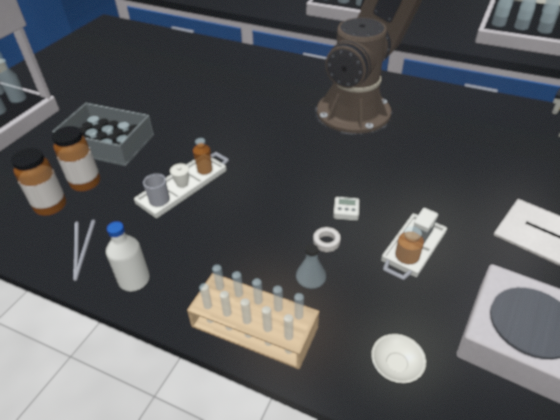

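Run:
```python
from h import *
s=snapshot("top")
def fr(p,c,a):
    a=np.radians(a); d=p[:2]-c; return (np.array([d[0]*np.cos(a)+d[1]*np.sin(a),-d[0]*np.sin(a)+d[1]*np.cos(a)])*1000).round(1)
C3=(np.array([.527,-.3055]),-16.1);C2=(np.array([.4892,.3163]),169.4)
for n,uv,z,C in [("tall",(415.5,255.2),.105,C3),("cruc knob",(419.75,217.25),.065,C3),("beaker",(429,179.3),.071,C3),("squat",(114,222),.083,C2),("cuvA",(122,247.5),.064,C2),("cuvB",(116.75,275),.064,C2)]:
    print(n,fr(toz(s,[uv],z)[0],*C))
for n,M,a,z in [("flask",60,(190,230,135,175),0),("tape",150,(190,230,185,228),.019),("timer",150,(185,230,240,285),.022)]:
    x0,x1,y0,y1=a; m=(s["image"].min(2)>M).astype(np.uint8); mm=np.zeros_like(m); mm[y0:y1,x0:x1]=m[y0:y1,x0:x1]
    cs,_=cv2.findContours(mm,cv2.RETR_EXTERNAL,cv2.CHAIN_APPROX_NONE); c=max(cs,key=cv2.contourArea).reshape(-1,2)
    print(n,(toz(s,c,z).mean(0)*1000).round(1))
go((0.25,.6,.22,-10.6))
```

```text
tall [-81.7   1.8]
cruc knob [-1.3 -0.6]
beaker [78.8  0.2]
squat [-39.2  -0.7]
cuvA [ 8.3 19.2]
cuvB [63.9 19.2]
flask [675.4 131.7   0. ]
tape [560.4 124.3  19. ]
timer [443.2 131.9  22. ]
t 33.175 pos [0.2497 0.598  0.2174] rpy [-179.98    0.    -10.66] F [ 0.6  0.8 -0. ] op 0.0876
   [-0.0001 -0.0021 -0.0026] [-0.0004  0.     -0.001 ] dist 0.003
```

```bash
python3 -c "
from plant import ctrl
print(ctrl.close_job())"
```

```text
the job is handed in; nothing more can be done
None
```

Both kits are made up and the job is handed in at about 33 s of the 136 s allowed. I moved the five items one at a time into their cells, released each one, and drew the arm clear before handing in.

My last checks, taken from the top picture, showed:
- **Positions:** each item is within about 4 mm of its cell's centre, against the 22 mm allowed. The cuvette box is the furthest off, at x ≈ +36 mm against 40; I worked out its centre from one lid edge, because its white lid does not stand out against the white tray.
- **Upright:** all five look upright and on the cell floors in both pictures. I checked this by eye only and did not measure the tilts or the undersides' heights.
- **Bystanders:** the flask and the roll of tape are within 1 mm of where they started, and the timer within my measuring error.

None of the final checks failed. The wrist force showed up to about 6 N upward while I was grasping the two bottles, the crucible and the beaker. I did not trace the cause, but it is far below the limits.

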